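# Show a delivered canvas to the inspection camera

### The job

A delivery of stretched canvases has come in the slotted carrier, and the tallest one has to be checked on camera for transport damage. Clear the two loose packing chocks from the table in front of the camera into the scrap tray, swing the carrier's keeper bar right round to the side, clear of the canvases, draw the tallest canvas out of its slot and show it to the camera: upright, a face square to the lens, its middle at lens height and straight ahead of the lens, 20 cm away. Finish while still holding it there in the gripper, clear of everything else, with the other canvases left standing in the carrier and the camera and the goods around undisturbed.

Things in the scene. Friction and masses are not known exactly. Their poses are not given: they have to be found in the camera images.
- tall_canvas: plain cream stretched canvas, the tallest of the three standing in the carrier: 190 wide x 225 high x 17 thick. Origin: middle of its lower edge; x along its width, y across its thickness (through the face), z up to its top edge (z = 225). 0.15 to 0.27 kg; pinch it by the middle of its top edge
- canvas_mid (a point): middle of the tall canvas, 112.5 above its lower edge, with the canvas's axes
- low_canvas_a: plain cream stretched canvas, 180 wide x 205 high x 17 thick, standing in another slot of the carrier. Origin and axes as for the tall one
- low_canvas_b: the same again, in the remaining slot
- carrier: fixed open plywood carrier, 232 x 216. Slots across it at x = -56, 0, +56; in each a canvas stands on the floor (12 above the table), width along the carrier's y, edges in 20 mm grooves of the side walls (y = +-108, 79 high): lifted 75, it can leave over a side wall along y. Origin: on the table under the middle slot. Post 22 x 30 at x = 136, 243 high
- keeper (a joint): angle of the keeper: flat aluminium bar 22 wide, 243 long, 243 to 249 above the table, lying over all three canvases from its upright pivot on the post towards the carrier's -x. 0: over the middle; grows as the free end swings level towards the carrier's +y, up to 1.9. Light friction (under 1 N at the knob), stays where left. Clear of all canvases beyond 1.1
- keeper_knob (a point): middle of the round wooden knob on top of the keeper bar, 24 in diameter, from 6 to 44 above the bar's underside (tops out 287 above the table), 150 from the pivot. This point is 268 above the table
- keeper_pivot (a point): pivot axis of the keeper (upright), at the height of the bar's underside, 136 along the carrier's x; carries the carrier's axes
- camera: fixed grey inspection camera on a round-footed stand (foot 92 across, column to 256 above the table top) on the side table to the right, whose top is 5 lower. Origin: under the column, at the foot; it looks along its own -x, level, over the work table
- lens (a point): centre of the front rim of the lens, 190 above the work table and 95 ahead of the column, with the camera's axes: the view goes level along -x
- scrap_tray: fixed white card display tray used for packing scrap: 176 x 176, open on top, walls 2 thick and 54 high, but the one at its +x side is 127 high. Origin: centre of its underside
- chock_a: loose wooden packing chock lying on the table before the camera: 60 along x, 30 along y, 25 high, with a 20 wide notch across its middle (there it is 11 high). Origin: centre of its underside. 30 g
- chock_b: a second chock, the same
- card_deck: bystander: card deck in its box, 66 x 98 x 30 high
- putty_tub: bystander: lidded round tub, 78 across, 42 high
- putty_tub_far: bystander: another such tub
- tag_pack: bystander: flat pack of tags, 88 x 62 x 14 high

How it is judged:
By the outcome, as a careful person would: the job done as asked, in the order asked, and still so for the second after the job is handed in, while the arm keeps its last pose, push and grip.
It also fails if it takes over 67 s, if anything falls off the work surface, if the arm or the gripper's body presses on something with over 40 N, if the wrist force passes 120 N, or if a joint passes its speed limit or range.

### The arm

A 7-joint arm with a two-finger parallel gripper is mounted at the origin on a cart in front of the work surface, level with it; the furniture and walls round the work are solid. World frame = base frame: x ahead of the robot, y to its left, z up, the work surface at z = 0. Lengths are in m, angles in rad, forces in N, time in s.
With the tool pointing down it reaches from about 0.4 to 0.85 m from the base axis. Payload 10.4 kg.
Tool frame: the origin (TCP) lies on the mounting face of the last link; the fingertips stand 173 mm ahead of it and the grasp point (between the pads) lies 155 mm ahead of it (manip.tip_extent is the distance from the TCP to the fingertips, in m); z points along the fingers, y is the line along which they close (so a half turn about z gives the same grasp; the last joint's range is limited). The gripper opens to 85 mm and grips with 20 to 120 N. Pads are 22 mm wide; open, the fingers measure 114 mm over their backs; the gripper's body (76 mm by 85 mm) begins 54 mm behind the grasp point. The pads swing forward as they close: fully open they stand 13 mm farther back than shut.
Start: joints at [1.211, 0.332, -0.065, 1.46, 0.022, 1.35, -0.088], TCP at [0.207, -0.59, 0.405] pointing down, gripper open.
Joint ranges: [-2.6, 2.6], [-0.5, 2.12], [-1.47, 1.34], [0.16, 2.42], [-1.27, 4.41], [0.06, 2.06], [-2.6, 2.6]. Speed limits (rad/s): [2.22, 2.22, 2.79, 2.79, 3.14, 3.14, 3.14].

### API

Orientations are given as a unit quaternion [x, y, z, w].
In Python, from workcell import manip gives the robot as it stands.
- The arm moves only by the tool move_arm, never from a script. Its argument "plan" is one flat list of numbers, 7 for each row, row after row: the turn, a rotation vector about the tool's x, y, z in rad, then the shift along the tool's x, y, z in m, then the finger opening in m, from 0 to 0.0854. In form: [ax, ay, az, dx, dy, dz, gripper, ax, ay, az, dx, dy, dz, gripper, ...]. A call has 1 to 12 rows; each row is the pose to reach, as a shift and turn from the pose commanded when the call began, along the tool's axes at that moment; what a row does not reach only later rows make up. A row lasts 1/8 s, in which the tool goes at most 62.5 mm and 10.7 degrees, less where a joint would pass 70% of its speed; a pose out of reach is approached as far as the arm can. A call with a gripper value outside its range is refused whole. The fingers move at their own pace and stop on an object; "squeeze" is the grip in N (left out, the last holds). Time passes only in rows, so rows that repeat a pose let the fingers close. It gives the time, the measured TCP pose, the force, the opening and the grip force at its end, in the units of the state.
- manip.get_obs(): the state, without advancing time (a new reading comes with each control period).
- manip.camera(name): name is "scene" or "top" or "wrist"; returns a dict with "color" (420x560x3 uint8, red, green, blue), "fx", "fy", "cx", "cy" (pixels), "cam_to_world" (4x4, takes a point from camera to world coordinates); the wrist camera has in their place "mount" (4x4, takes a point from camera to tool coordinates, whose origin is the TCP and whose axes are the flange's). Camera axes: x right, y down, z forward; pixel columns grow to the right and rows downward; lengths in m; the calibration is good to about 2 mm. A picture is of the moment at which its call begins: read the wrist's pose just before it. There is no depth.
- manip.hand_in(): hands the job in; it is judged then, once.
Trained networks look in a picture, given as the dict that the camera call returned (one of the last four; its "shot" number tells which), for a name from the list of things; names that differ only in an ending like _2 or _b are one class to them, and where a whole thing is asked for, a point or a joint stands for the part that bears it (a point fixed in the world has none). Each returns a list of dicts, best first, with "conf" (0 to 1); they miss things now and then, are a little off and sometimes report something else, mostly with a low value. They report only what shows in the picture. A call takes as long as a camera call.
- manip.look_for(picture, label): "position" ([x, y, z] in m, in the coordinates of the camera as it stood for that picture, good to about 4 mm: the middle of the surface that is visible of it).
- manip.silhouettes(picture, label): "pixels" (420x560 bool, what is visible of it).
- manip.tip_of(picture, label): "position" ([x, y, z] in m, in the coordinates of the camera as it stood for that picture, good to about 4 mm: a listed point, or the origin of a listed thing).
The state is a dict: "clock": time; "joint_pos": joint angles; "joint_velocities": joint speeds; "tau": joint torques, N m; "position": TCP position; "ee_rot": TCP orientation; "ft_force": force on the tool from outside, world axes, zero at the start; "torque": the same for the moment, N m; "grip_width": opening from 0.0 (shut) to 1.0 (fully open); "grasp_force": force on a finger pad.
Only numpy, scipy, OpenCV 4.12 (cv2) and the standard library are available. Lean on these libraries where they do the work, as an engineer would, in place of code of your own. Each camera call takes 0.05 s, during which the arm holds its last target. There are 200 camera calls.

## Working session

There is one attempt and no reset: what is moved stays moved. The work goes in short steps, Python scripts to look and compute and a tool call to move; the robot and the scene stay as the last step left them, time stands still between calls to the robot, and variables do not carry over. Pictures are saved under pics/ and viewed, at most 10 in all, crops included, and the job is handed in when it is done.

Besides the shell and the picture viewer there is one more tool, called after "Call:" as name(argument=value, ...) on one line, values as JSON. move_arm: Moves the arm, as the interface text tells. Its arguments: {"type":"object","properties":{"plan":{"type":"array","items":{"type":"number"}},"squeeze":{"type":"number"}},"required":["plan"]}

```bash
ls; mkdir -p pics
cat > h.py <<'E'
import numpy as np, cv2
from workcell import manip
from scipy.spatial.transform import Rotation as R
def T(o):
    M=np.eye(4);M[:3,:3]=R.from_quat(o["ee_rot"]).as_matrix();M[:3,3]=o["position"];return M
def shot(n,save=None):
    o=manip.get_obs();c=manip.camera(n)
    c["W"]=T(o)@np.array(c["mount"]) if n=="wrist" else np.array(c["cam_to_world"])
    if save: cv2.imwrite("pics/"+save,c["color"][:,:,::-1])
    return c
def w(c,p): return (c["W"]@np.append(p,1))[:3]
def px(c,p):
    q=np.linalg.inv(c["W"])@np.append(p,1);return np.round([c["fx"]*q[0]/q[2]+c["cx"],c["fy"]*q[1]/q[2]+c["cy"]])
def at(c,u,v,z):
    d=c["W"][:3,:3]@[(u-c["cx"])/c["fx"],(v-c["cy"])/c["fy"],1];o=c["W"][:3,3];return o+d*(z-o[2])/d[2]
E
cat > a.py <<'E'
from h import *
np.set_printoptions(precision=3,suppress=True)
print(manip.get_obs())
for n in("scene","top"):
    c=shot(n,n+"0.png");print(n,c["W"],c["fx"])
    for l in "tall_canvas canvas_mid low_canvas_a carrier keeper_knob keeper_pivot camera lens scrap_tray chock_a card_deck putty_tub tag_pack".split():
        for k,f in(("tip",manip.tip_of),("look",manip.look_for)):
            try:
                for d in f(c,l)[:3]: print(l,k,w(c,d["position"]),px(c,w(c,d["position"])),round(d["conf"],2))
            except Exception as e: print(l,k,e)
E
python3 a.py
```

```text
pics
{'clock': 0.0, 'joint_pos': array([ 1.211,  0.333, -0.065,  1.461,  0.022,  1.35 , -0.089]), 'joint_velocities': array([-0.001,  0.001,  0.001,  0.001,  0.   ,  0.   , -0.   ]), 'tau': array([ -0.   , -62.544,   0.049, -39.16 ,   0.016,   0.01 ,  -0.   ]), 'position': array([ 0.206, -0.59 ,  0.404]), 'ee_rot': array([ 0.986,  0.168, -0.   , -0.001]), 'ft_force': array([ 0.072, -0.594,  0.227]), 'torque': array([ 0.016, -0.016,  0.013]), 'grasp_force': 0.0, 'grip_width': 0.9995732542162615}
scene [[ 0.912 -0.223  0.344 -0.082]
 [-0.41  -0.516  0.752 -1.342]
 [ 0.01  -0.827 -0.562  1.145]
 [ 0.     0.     0.     1.   ]] 458.01662997842476
tall_canvas tip [ 0.555 -0.473 -0.006] [352. 306.] 0.4
tall_canvas look [0.406 0.267 0.237] [234. 152.] 0.54
canvas_mid tip [ 0.361 -0.04   0.001] [252. 242.] 0.67
canvas_mid look [0.406 0.27  0.235] [233. 152.] 0.69
low_canvas_a look [0.693 0.365 0.043] [287. 167.] 0.75
low_canvas_a look [0.461 0.266 0.198] [247. 157.] 0.66
low_canvas_a look [0.517 0.262 0.192] [259. 156.] 0.61
carrier look [0.592 0.281 0.222] [274. 145.] 0.73
keeper_knob tip [0
[... 2705 characters left out ...]
06] [349. 213.] 0.68
chock_a tip [ 0.442 -0.236 -0.004] [350. 245.] 0.62
chock_a tip [ 0.494  0.009 -0.003] [279. 230.] 0.46
chock_a look [ 0.442 -0.238  0.022] [352. 245.] 0.61
chock_a look [ 0.559 -0.233  0.019] [350. 211.] 0.57
card_deck tip [ 0.365 -0.04  -0.001] [294. 267.] 0.62
card_deck look [ 0.359 -0.045  0.032] [295. 269.] 0.76
card_deck look [ 0.541 -0.443  0.204] [429. 207.] 0.47
putty_tub tip [0.385 0.458 0.002] [147. 261.] 0.94
putty_tub tip [0.406 0.279 0.122] [193. 253.] 0.59
putty_tub look [0.386 0.455 0.041] [144. 260.] 0.63
tag_pack tip [ 0.361  0.09  -0.002] [255. 269.] 0.66
tag_pack tip [0.604 0.293 0.239] [182. 183.] 0.3
tag_pack look [0.359 0.089 0.014] [255. 269.] 0.6
```

View pics/scene0.png

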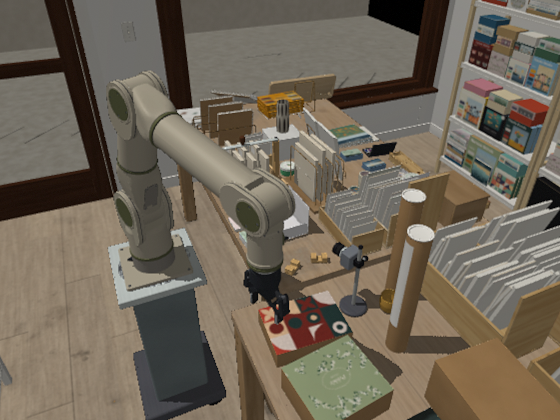

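View pics/top0.png

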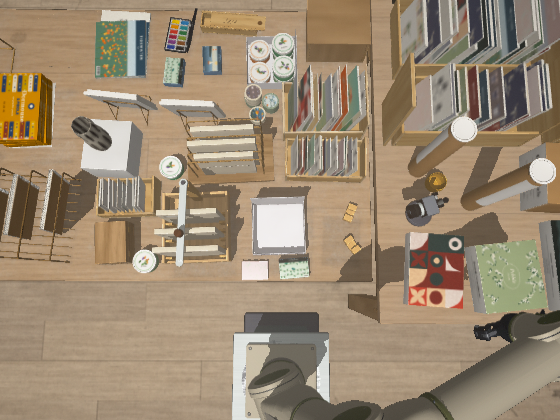

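Both views agree: the carrier is at about (0.467, 0.284), and the tall canvas is the one nearest the robot at x≈0.41 (top px 193,250). The chocks are at (0.442,-0.238) and (0.555,-0.234) (top px 350,244 and 350,212). The tray is at (0.495,0.012), and the camera faces +y. I'll move above the chocks for a close look.

Call:
move_arm(plan=[0,0,0,0.39,-0.255,0,0.085,0,0,0,0.39,-0.255,0,0.085,0,0,0,0.39,-0.255,0,0.085,0,0,0,0.39,-0.255,0,0.085,0,0,0,0.39,-0.255,0,0.085,0,0,0,0.39,-0.255,0,0.085,0,0,0,0.39,-0.255,0,0.085,0,0,0,0.39,-0.255,0,0.085,0,0,0,0.39,-0.255,0,0.085,0,0,0,0.39,-0.255,0,0.085])

```text
clock: 3.95
position: [0.4899, -0.2213, 0.4047]
ee_rot: [0.986, 0.167, -0.0, 0.0]
ft_force: [0.6, 0.0, 0.1]
grip_width: 0.998
grasp_force: 0.0
```

```bash
cat >> h.py <<'E'
np.set_printoptions(precision=3,suppress=True)
def rel(pos,yaw,o=None):
    """row for tool pointing down, tool x heading yaw"""
    M=T(o or manip.get_obs());D=np.eye(3);D[:,0]=[np.cos(yaw),np.sin(yaw),0];D[:,1]=[np.sin(yaw),-np.cos(yaw),0];D[:,2]=[0,0,-1]
    return np.round(np.r_[R.from_matrix(M[:3,:3].T@D).as_rotvec(),M[:3,:3].T@(np.array(pos)-M[:3,3])],3)
def st():
    o=manip.get_obs();X=T(o)[:3,0];print("t",round(o["clock"],2),"p",o["position"],"yaw",round(np.arctan2(X[1],X[0]),3),"q",o["joint_pos"],"F",o["ft_force"],"w",round(o["grip_width"],3),"g",round(o["grasp_force"],1))
def outline(c,l,z,n=3):
    for s in manip.silhouettes(c,l)[:n]:
        m=s["pixels"].astype(np.uint8);k=max(cv2.findContours(m,cv2.RETR_EXTERNAL,cv2.CHAIN_APPROX_NONE)[0],key=cv2.contourArea)
        P=np.array([at(c,u,v,z)[:2] for u,v in k[:,0]]).astype(np.float32);(q,sz,a)=cv2.minAreaRect(P)
        print(l,"sil z",z,np.array(q),np.array(sz),"ang",round(a,1),"conf",round(s["conf"],2))
def find(c,ls,n=2):
    for l in ls.split():
        for k,f in(("tip",manip.tip_of),("look",manip.look_for)):
            for d in f(c,l)[:n]: p=w(c,d["position"]);print(l,k,p,px(c,p),round(d["conf"],2))
E
python3 - <<'E'
from h import *
st();c=shot("wrist","w1.png");print(c["W"])
find(c,"chock_a lens camera");outline(c,"chock_a",.025)
E
```

```text
t 3.95 p [ 0.49  -0.221  0.405] yaw 0.336 q [ 0.696  0.165 -0.396  1.676  0.066  1.313 -0.948] F [0.565 0.023 0.142] w 0.998 g 0.0
[[ 0.329 -0.909 -0.254  0.555]
 [-0.944 -0.317 -0.09  -0.199]
 [ 0.001  0.27  -0.963  0.375]
 [ 0.     0.     0.     1.   ]]
chock_a tip [ 0.557 -0.235  0.001] [308. 126.] 0.82
chock_a tip [ 0.448 -0.24   0.   ] [278. 218.] 0.81
chock_a look [ 0.449 -0.241  0.025] [281. 224.] 0.92
chock_a look [ 0.56  -0.234  0.023] [311. 123.] 0.79
lens tip [ 0.529 -0.386  0.191] [558. 266.] 0.72
lens look [ 0.55  -0.462  0.01 ] [495. 201.] 0.62
camera tip [ 0.558 -0.472  0.   ] [502. 195.] 0.94
camera look [ 0.547 -0.462  0.011] [495. 203.] 0.81
chock_a sil z 0.025 [ 0.449 -0.239] [0.065 0.032] ang 35.5 conf 0.73
chock_a sil z 0.025 [ 0.557 -0.234] [0.032 0.06 ] ang 67.3 conf 0.67
```

View pics/w1.png

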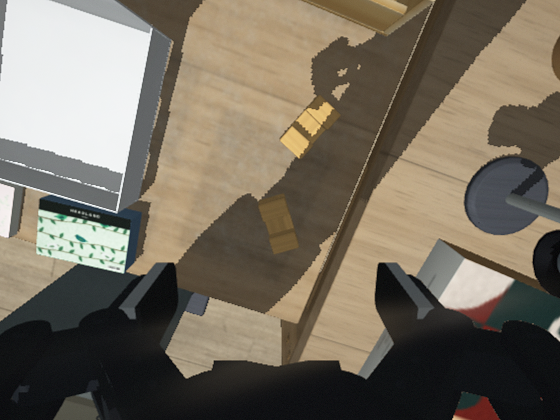

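Two chocks are at px (279,222) and (310,127), with the bystander deck and the tray at left. I'll grasp the near chock across its width.

Call:
move_arm(plan=[0,0,-0.15,-0.03,0.003,0.06,0.06,0,0,-0.284,-0.0455,0.003,0.11,0.06,0,0,-0.284,-0.0455,0.003,0.16,0.06,0,0,-0.284,-0.0455,0.003,0.205,0.06,0,0,-0.284,-0.0455,0.003,0.226,0.06,0,0,-0.284,-0.0455,0.003,0.228,0.06,0,0,-0.284,-0.0455,0.003,0.228,0.015,0,0,-0.284,-0.0455,0.003,0.228,0.015,0,0,-0.284,-0.0455,0.003,0.228,0.015,0,0,-0.284,-0.0455,0.003,0.228,0.015,0,0,-0.284,-0.0455,0.003,0.18,0.015,0,0,-0.284,-0.0455,0.003,0.12,0.015], squeeze=30)

```text
clock: 5.85
position: [0.4479, -0.238, 0.2857]
ee_rot: [0.952, 0.306, -0.001, -0.001]
ft_force: [0.8, -1.4, -0.2]
grip_width: 0.342
grasp_force: 29.9
```

Run:
```python
from h import *
st();print(rel([.495,.012,.36],.62))
```

```text
t 5.85 p [ 0.448 -0.238  0.286] yaw 0.621 q [ 0.765  0.208 -0.403  1.892  0.092  1.061 -0.625] F [ 0.779 -1.439 -0.177] w 0.342 g 29.9
[-0.002  0.001  0.001  0.184 -0.176 -0.074]
```

Call:
move_arm(plan=[0,0,0,0.02,-0.02,-0.055,0.015,0,0,0,0.055,-0.055,-0.075,0.015,0,0,0,0.095,-0.094,-0.075,0.015,0,0,0,0.135,-0.133,-0.075,0.015,0,0,0,0.175,-0.172,-0.075,0.015,0,0,0,0.195,-0.192,-0.04,0.015,0,0,0,0.195,-0.192,0.015,0.015,0,0,0,0.195,-0.192,0.065,0.015,0,0,0,0.195,-0.192,0.071,0.015,0,0,0,0.195,-0.192,0.071,0.06,0,0,0,0.195,-0.192,0.071,0.06,0,0,0,0.195,-0.192,0.02,0.06])

```text
clock: 7.35
position: [0.4946, 0.031, 0.2644]
ee_rot: [0.952, 0.305, -0.002, -0.001]
ft_force: [0.3, 0.7, 1.3]
grip_width: 0.701
grasp_force: 0.0
```

Run:
```python
from h import *
st();print(rel([.557,-.234,.177],-.396))
c=shot("wrist");find(c,"chock_a scrap_tray")
```

```text
t 7.35 p [0.495 0.031 0.264] yaw 0.621 q [ 0.426  0.245 -0.64   1.929  0.169  1.025 -1.238] F [0.261 0.651 1.306] w 0.701 g 0.0
[-0.001  0.004  1.017 -0.103  0.252  0.087]
chock_a tip [0.494 0.026 0.001] [281. 219.] 0.91
chock_a look [0.494 0.025 0.028] [283. 231.] 0.63
chock_a look [ 0.534 -0.211  0.005] [550. 346.] 0.6
scrap_tray tip [0.499 0.009 0.001] [304. 225.] 0.7
scrap_tray look [0.548 0.014 0.   ] [340. 167.] 0.62
```

Call:
move_arm(plan=[0,0,0.1,0,0,-0.05,0.06,0,0,0.28,-0.015,0.03,-0.08,0.06,0,0,0.46,-0.03,0.085,-0.08,0.06,0,0,0.64,-0.055,0.14,-0.08,0.06,0,0,0.82,-0.08,0.195,-0.08,0.06,0,0,1.0,-0.1,0.245,-0.06,0.06,0,0,1.017,-0.103,0.252,-0.01,0.06,0,0,1.017,-0.103,0.252,0.04,0.06,0,0,1.017,-0.103,0.252,0.04,0.06])

```text
clock: 8.72
position: [0.5564, -0.233, 0.2205]
ee_rot: [0.98, -0.197, -0.004, -0.001]
ft_force: [0.1, 1.0, 0.5]
grip_width: 0.706
grasp_force: 0.0
```

Run:
```python
from h import *
st();print(rel([.557,-.234,.177],-.396))
c=shot("wrist");find(c,"chock_a lens camera",1);outline(c,"chock_a",.025,1)
```

```text
t 8.72 p [ 0.556 -0.233  0.221] yaw -0.396 q [ 0.593  0.476 -0.34   1.693  0.18   1.012 -1.776] F [0.092 0.968 0.461] w 0.706 g 0.0
[ 0.     0.009 -0.     0.001  0.001  0.044]
chock_a tip [ 0.555 -0.233  0.   ] [277. 234.] 0.56
chock_a look [ 0.565 -0.081  0.015] [ 38. 320.] 0.71
chock_a sil z 0.025 [ 0.558 -0.236] [0.03  0.064] ang 67.3 conf 0.85
```

Call:
move_arm(plan=[0,0,0,0.002,0.002,0.03,0.06,0,0,0,0.002,0.002,0.044,0.06,0,0,0,0.002,0.002,0.044,0.06,0,0,0,0.002,0.002,0.044,0.015,0,0,0,0.002,0.002,0.044,0.015,0,0,0,0.002,0.002,0.044,0.015,0,0,0,0.002,0.002,0.044,0.015,0,0,0,0.002,0.002,0.0,0.015,0,0,0,0.002,0.002,-0.06,0.015,0,0,0,0.002,0.002,-0.12,0.015,0,0,0,0.002,0.002,-0.14,0.015])

```text
clock: 10.5
position: [0.5598, -0.2361, 0.3696]
ee_rot: [0.98, -0.197, 0.003, 0.001]
ft_force: [-0.8, -0.2, -1.3]
grip_width: 0.34
grasp_force: 29.8
```

Run:
```python
from h import *
st();print(rel([.52,-.015,.36],.62))
```

```text
t 10.5 p [ 0.56  -0.236  0.37 ] yaw -0.396 q [ 0.614  0.336 -0.362  1.546  0.123  1.275 -1.731] F [-0.849 -0.185 -1.305] w 0.34 g 29.8
[ 0.003 -0.006 -1.016 -0.122 -0.189  0.009]
```

Call:
move_arm(plan=[0,0,-0.17,-0.025,-0.035,0,0.015,0,0,-0.35,-0.05,-0.075,0,0.015,0,0,-0.52,-0.075,-0.115,0,0.015,0,0,-0.7,-0.1,-0.155,0,0.015,0,0,-0.88,-0.122,-0.189,0,0.015,0,0,-1.016,-0.122,-0.189,0.03,0.015,0,0,-1.016,-0.122,-0.189,0.09,0.015,0,0,-1.016,-0.122,-0.189,0.145,0.015,0,0,-1.016,-0.122,-0.189,0.15,0.015,0,0,-1.016,-0.122,-0.189,0.15,0.05,0,0,-1.016,-0.122,-0.189,0.15,0.05,0,0,-1.016,-0.122,-0.189,0.1,0.05])

```text
clock: 12.0
position: [0.5189, -0.0149, 0.2646]
ee_rot: [0.952, 0.305, -0.001, -0.001]
ft_force: [0.4, -0.5, 0.5]
grip_width: 0.586
grasp_force: 0.0
```

Run:
```python
from h import *
st()
c=shot("wrist","w2.png");find(c,"chock_a",3);c=shot("top");find(c,"keeper_knob keeper_pivot carrier tall_canvas",1)
print(rel([.454,.16,.52],1.57))
```

```text
t 12.0 p [ 0.519 -0.015  0.265] yaw 0.62 q [ 0.48   0.292 -0.61   1.872  0.191  1.039 -1.159] F [ 0.445 -0.469  0.484] w 0.586 g 0.0
chock_a tip [ 0.518 -0.016 -0.   ] [276. 216.] 0.77
chock_a tip [0.493 0.026 0.003] [209. 211.] 0.72
chock_a look [0.498 0.027 0.026] [205. 214.] 0.9
chock_a look [ 0.517 -0.015  0.026] [274. 227.] 0.75
keeper_knob tip [0.453 0.29  0.266] [179. 233.] 0.58
keeper_knob look [0.484 0.287 0.251] [182. 223.] 0.8
keeper_pivot tip [0.606 0.293 0.239] [182. 182.] 0.86
keeper_pivot look [0.513 0.288 0.049] [196. 222.] 0.72
carrier tip [0.466 0.284 0.001] [199. 237.] 0.64
carrier look [0.507 0.281 0.055] [197. 224.] 0.83
tall_canvas tip [0.415 0.279 0.006] [200. 252.] 0.78
tall_canvas look [0.409 0.26  0.231] [192. 249.] 0.88
[-0.001  0.    -0.95   0.048 -0.18  -0.256]
```

View pics/w2.png

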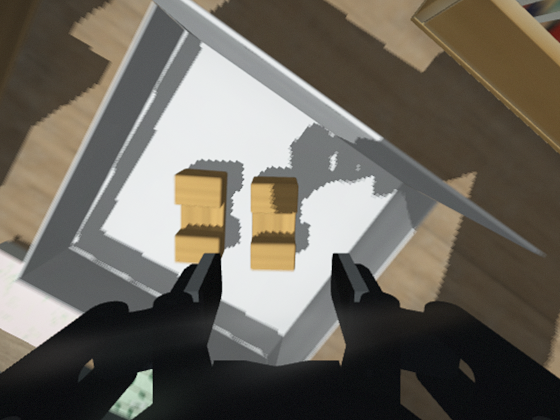

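Both chocks lie flat in the tray (px 200,215 and 273,222). Next I'll go above the keeper knob.

Call:
move_arm(plan=[0,0,-0.17,0,0,-0.06,0.05,0,0,-0.35,0,-0.01,-0.12,0.05,0,0,-0.52,0.02,-0.04,-0.17,0.05,0,0,-0.7,0.035,-0.08,-0.21,0.05,0,0,-0.88,0.05,-0.12,-0.235,0.05,0,0,-1.06,0.07,-0.17,-0.235,0.05,0,0,-1.24,0.085,-0.21,-0.235,0.05,0,0,-1.42,0.1,-0.254,-0.235,0.05,0,0,-1.6,0.1,-0.254,-0.235,0.05,0,0,-1.78,0.1,-0.254,-0.235,0.05,0,0,-1.78,0.1,-0.254,-0.235,0.05])

```text
clock: 13.98
position: [0.4535, 0.2501, 0.4994]
ee_rot: [0.363, 0.932, -0.0, -0.0]
ft_force: [0.4, 1.0, -0.4]
grip_width: 0.583
grasp_force: 0.0
```

Run:
```python
from h import *
st()
c=shot("wrist","w3.png");find(c,"keeper_knob keeper_pivot tall_canvas low_canvas_a",2);outline(c,"tall_canvas",.237,1)
print(rel([.453,.291,.436],2.4))
```

```text
t 13.97 p [0.454 0.25  0.499] yaw 2.399 q [ 0.322  0.163 -1.012  1.543  0.138  1.513  0.136] F [ 0.375  0.965 -0.445] w 0.583 g 0.0
keeper_knob tip [0.457 0.291 0.27 ] [329. 189.] 0.67
keeper_knob look [0.45  0.29  0.252] [316. 176.] 0.85
keeper_knob look [ 0.367 -0.03   0.029] [ 90. 257.] 0.64
keeper_pivot look [0.449 0.293 0.248] [318. 172.] 0.85
tall_canvas tip [0.389 0.456 0.003] [363.  17.] 0.71
tall_canvas look [0.411 0.273 0.235] [258. 147.] 0.83
low_canvas_a tip [0.473 0.287 0.016] [305. 160.] 0.72
low_canvas_a look [0.518 0.311 0.194] [379. 207.] 0.84
low_canvas_a look [0.465 0.311 0.209] [343. 163.] 0.74
tall_canvas sil z 0.237 [0.416 0.232] [0.017 0.095] ang 2.2 conf 0.91
[-0.     0.    -0.001  0.028  0.03   0.064]
```

View pics/w3.png

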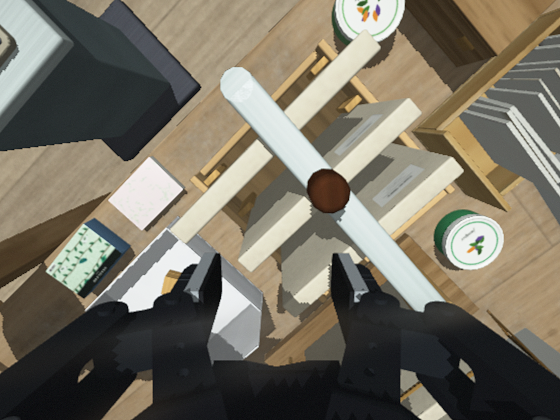

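Run:
```python
from h import *
piv=np.array([.604,.292])
for i in range(0,13):
    a=1.48*i/12; p=piv+.15*np.array([-np.cos(a),np.sin(a)])
    print(i,rel([*p,.438],2.4-.7*i/12).tolist())
```

```text
0 [-0.0, 0.0, -0.001, 0.028, 0.031, 0.062]
1 [-0.0, 0.0, 0.058, 0.04, 0.046, 0.062]
2 [-0.0, 0.0, 0.116, 0.049, 0.061, 0.062]
3 [-0.0, 0.0, 0.174, 0.057, 0.078, 0.062]
4 [-0.0, 0.0, 0.233, 0.063, 0.096, 0.062]
5 [-0.0, 0.0, 0.291, 0.066, 0.114, 0.062]
6 [0.0, 0.0, 0.349, 0.067, 0.132, 0.062]
7 [0.0, 0.0, 0.408, 0.066, 0.151, 0.062]
8 [0.0, 0.0, 0.466, 0.063, 0.169, 0.062]
9 [0.0, 0.0, 0.524, 0.057, 0.186, 0.062]
10 [0.0, 0.0, 0.583, 0.05, 0.203, 0.062]
11 [0.0, 0.0, 0.641, 0.04, 0.219, 0.062]
12 [0.0, 0.0, 0.699, 0.028, 0.233, 0.062]
```

Call:
move_arm(plan=[0,0,0,0.027,0.031,0,0.05,0,0,0,0.027,0.031,0.03,0.05,0,0,0,0.027,0.031,0.062,0.05,0,0,0,0.027,0.031,0.062,0.05,0,0,0.06,0.04,0.046,0.062,0.05,0,0,0.12,0.049,0.061,0.062,0.05,0,0,0.17,0.057,0.078,0.062,0.05,0,0,0.23,0.063,0.096,0.062,0.05,0,0,0.29,0.066,0.114,0.062,0.05,0,0,0.35,0.067,0.132,0.062,0.05])

```text
clock: 15.72
position: [0.4902, 0.3961, 0.4393]
ee_rot: [0.518, 0.855, 0.0, -0.003]
ft_force: [-14.3, 9.2, -0.4]
grip_width: 0.586
grasp_force: 7.0
```

Run:
```python
from h import *
st()
c=shot("wrist");find(c,"keeper_knob",1)
piv=np.array([.604,.292])
for i in range(7,14):
    a=1.48*i/12; p=piv+.15*np.array([-np.cos(a),np.sin(a)])
    print(i,rel([*p,.438],2.4-.7*i/12).tolist())
```

```text
t 15.72 p [0.49  0.396 0.439] yaw 2.053 q [-0.101  0.474 -0.917  1.355  0.366  1.489 -0.511] F [-14.297   9.199  -0.417] w 0.586 g 7.0
keeper_knob tip [0.486 0.374 0.269] [245. 306.] 0.57
keeper_knob look [0.472 0.388 0.253] [236. 255.] 0.74
7 [-0.002, -0.006, 0.062, 0.002, 0.019, 0.001]
8 [-0.002, -0.006, 0.121, 0.005, 0.037, 0.001]
9 [-0.002, -0.006, 0.179, 0.005, 0.055, 0.001]
10 [-0.002, -0.006, 0.237, 0.004, 0.074, 0.001]
11 [-0.002, -0.006, 0.296, -0.0, 0.092, 0.001]
12 [-0.003, -0.006, 0.354, -0.006, 0.109, 0.001]
13 [-0.003, -0.006, 0.412, -0.014, 0.126, 0.001]
```

The knob slipped toward the pad's edge, with a 17 N radial push. I'll re-centre on it and align the fingers tangentially.

Call:
move_arm(plan=[0,0,0,-0.012,-0.008,0,0.05,0,0,0,-0.012,-0.016,0,0.05,0,0,-0.16,-0.012,-0.016,0,0.05,0,0,-0.32,-0.012,-0.016,0,0.05,0,0,-0.48,-0.012,-0.016,0,0.05,0,0,-0.48,-0.012,-0.016,0,0.036,0,0,-0.48,-0.012,-0.016,0,0.036])

```text
clock: 16.75
position: [0.4847, 0.3744, 0.4381]
ee_rot: [0.303, 0.953, 0.0, 0.0]
ft_force: [0.3, -0.1, -0.3]
grip_width: 0.422
grasp_force: 0.0
```

Run:
```python
from h import *
st()
c=shot("wrist");find(c,"keeper_knob",1)
piv=np.array([.604,.292])
for i in range(0,12):
    a=.607+.08*i; p=piv+.15*np.array([-np.cos(a),np.sin(a)])
    print(i,rel([*p,.438],np.pi-a).tolist())
```

```text
t 16.75 p [0.485 0.374 0.438] yaw 2.526 q [ 0.002  0.464 -1.012  1.406  0.391  1.483 -0.04 ] F [ 0.253 -0.079 -0.329] w 0.422 g 0.0
keeper_knob tip [0.486 0.375 0.27 ] [278. 272.] 0.83
keeper_knob look [0.379 0.469 0.043] [292.  39.] 0.64
0 [0.0, 0.0, -0.007, 0.005, 0.0, -0.0]
1 [0.0, 0.0, 0.073, 0.004, 0.012, -0.0]
2 [0.0, 0.0, 0.153, 0.003, 0.024, -0.0]
3 [0.0, 0.0, 0.233, 0.001, 0.036, -0.0]
4 [0.0, 0.0, 0.313, -0.003, 0.047, -0.0]
5 [0.0, 0.0, 0.393, -0.007, 0.059, -0.0]
6 [0.0, 0.0, 0.473, -0.012, 0.07, -0.0]
7 [0.0, 0.0, 0.553, -0.018, 0.08, -0.0]
8 [0.0, 0.0, 0.633, -0.024, 0.09, -0.0]
9 [0.0, 0.0, 0.713, -0.032, 0.099, -0.0]
10 [0.0, 0.0, 0.793, -0.04, 0.108, -0.0]
11 [0.0, 0.0, 0.873, -0.049, 0.116, -0.0]
```

Call:
move_arm(plan=[0,0,0.073,0.002,0.012,0,0.036,0,0,0.153,0.001,0.024,0,0.036,0,0,0.233,-0.001,0.036,0,0.036,0,0,0.313,-0.005,0.047,0,0.036,0,0,0.393,-0.009,0.059,0,0.036,0,0,0.473,-0.014,0.07,0,0.036,0,0,0.553,-0.019,0.08,0,0.036,0,0,0.633,-0.026,0.09,0,0.036,0,0,0.713,-0.033,0.099,0,0.036,0,0,0.793,-0.041,0.108,0,0.036,0,0,0.873,-0.05,0.116,0,0.036,0,0,0.873,-0.05,0.116,0,0.036])

```text
clock: 18.4
position: [0.5926, 0.441, 0.4372]
ee_rot: [0.676, 0.736, -0.0, 0.0]
ft_force: [-0.4, 0.8, -0.2]
grip_width: 0.421
grasp_force: 0.0
```

Run:
```python
from h import *
st()
c=shot("wrist");find(c,"keeper_knob",1)
print(rel([.411,.25,.52],1.60))
```

```text
t 18.4 p [0.593 0.441 0.437] yaw 1.656 q [-0.303  0.689 -0.756  1.003  0.451  1.597 -0.835] F [-0.428  0.757 -0.244] w 0.421 g 0.0
keeper_knob tip [0.591 0.438 0.273] [271. 282.] 0.76
keeper_knob look [0.587 0.462 0.253] [267. 217.] 0.59
[-0.    -0.     0.058 -0.175 -0.197 -0.082]
```

Call:
move_arm(plan=[0,0,0,0,0,-0.05,0.04,0,0,0,0,0,-0.07,0.06,0,0,0.02,-0.03,-0.035,-0.07,0.06,0,0,0.06,-0.07,-0.08,-0.07,0.06,0,0,0.06,-0.11,-0.125,-0.07,0.06,0,0,0.06,-0.15,-0.17,-0.07,0.06,0,0,0.06,-0.175,-0.197,-0.07,0.06,0,0,0.06,-0.175,-0.197,-0.07,0.06])

```text
clock: 19.55
position: [0.4092, 0.2485, 0.5083]
ee_rot: [0.698, 0.716, 0.0, 0.002]
ft_force: [0.2, -0.2, -0.2]
grip_width: 0.703
grasp_force: 0.0
```

Run:
```python
from h import *
st()
c=shot("wrist","w4.png");find(c,"tall_canvas keeper_knob",1);outline(c,"tall_canvas",.237,1)
c=shot("top");find(c,"tall_canvas keeper_knob",1);outline(c,"tall_canvas",.237,1)
```

```text
t 19.55 p [0.409 0.249 0.508] yaw 1.595 q [ 0.226  0.014 -0.862  1.62   0.015  1.512 -0.613] F [ 0.166 -0.168 -0.19 ] w 0.703 g 0.0
tall_canvas look [0.412 0.291 0.238] [279. 153.] 0.61
keeper_knob tip [ 0.513 -0.014  0.002] [334. 326.] 0.2
keeper_knob look [0.596 0.308 0.251] [557. 135.] 0.59
tall_canvas sil z 0.237 [0.415 0.28 ] [0.017 0.189] ang 2.5 conf 0.83
tall_canvas tip [0.416 0.281 0.009] [199. 252.] 0.76
tall_canvas look [0.414 0.219 0.217] [207. 248.] 0.51
keeper_knob tip [0.587 0.437 0.267] [130. 186.] 0.7
keeper_knob look [0.591 0.406 0.247] [143. 186.] 0.78
tall_canvas sil z 0.237 [0.651 0.329] [0.076 0.065] ang 45.7 conf 0.63
```

View pics/w4.png

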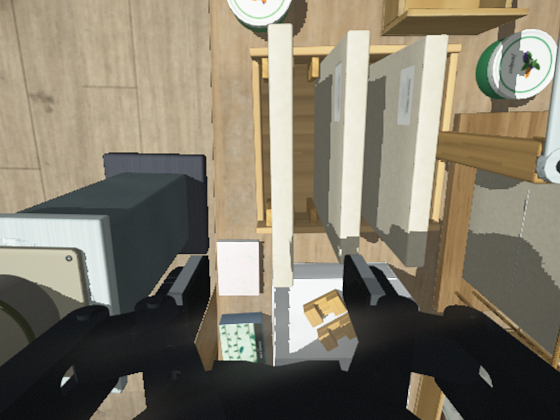

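The canvas top edge shows clearly (px 282,25 to 282,285). It measures 17 x 189 at (0.415,0.280), heading 2.5°, and the keeper is away to the side. Grasping now.

Call:
move_arm(plan=[0,0,-0.02,0.0313,0.007,0,0.042,0,0,-0.02,0.0313,0.007,0.04,0.042,0,0,-0.02,0.0313,0.007,0.08,0.042,0,0,-0.02,0.0313,0.007,0.11,0.042,0,0,-0.02,0.0313,0.007,0.128,0.042,0,0,-0.02,0.0313,0.007,0.128,0.042,0,0,-0.02,0.0313,0.007,0.128,0.008,0,0,-0.02,0.0313,0.007,0.128,0.008,0,0,-0.02,0.0313,0.007,0.128,0.008,0,0,-0.02,0.0313,0.007,0.128,0.008], squeeze=60)

```text
clock: 21.4
position: [0.417, 0.2816, 0.3811]
ee_rot: [0.691, 0.723, 0.0, 0.0]
ft_force: [-3.3, -0.7, 5.5]
grip_width: 0.182
grasp_force: 59.7
```

Call:
move_arm(plan=[0,0,0,0,0,-0.01,0.008,0,0,0,0,0,-0.03,0.008,0,0,0,0,0,-0.055,0.008,0,0,0,0,0,-0.08,0.008,0,0,0,0,0,-0.105,0.008,0,0,0,0,0,-0.13,0.008,0,0,0,0,0,-0.155,0.008,0,0,0,0,0,-0.16,0.008,0,0,0,0,0,-0.16,0.008])

```text
clock: 22.52
position: [0.417, 0.2812, 0.5395]
ee_rot: [0.691, 0.723, 0.0, 0.0]
ft_force: [-0.4, 0.2, -3.0]
grip_width: 0.183
grasp_force: 58.9
```

Run:
```python
from h import *
st()
c=shot("scene","s1.png");find(c,"lens camera",1)
c=shot("top","t1.png");find(c,"lens camera tall_canvas",1)
```

```text
t 22.52 p [0.417 0.281 0.54 ] yaw 1.617 q [ 0.168  0.09  -0.902  1.502  0.071  1.583 -0.685] F [-0.392  0.23  -3.004] w 0.183 g 58.9
lens tip [ 0.529 -0.383  0.187] [336. 247.] 0.7
lens look [ 0.545 -0.472  0.163] [354. 269.] 0.69
camera tip [ 0.56  -0.474 -0.008] [353. 306.] 0.84
camera look [ 0.545 -0.468  0.164] [354. 268.] 0.61
lens tip [ 0.534 -0.382  0.186] [407. 211.] 0.85
camera tip [ 0.558 -0.471 -0.01 ] [417. 213.] 0.98
camera look [ 0.541 -0.44   0.205] [428. 207.] 0.61
tall_canvas tip [0.416 0.277 0.167] [191. 249.] 0.56
tall_canvas look [0.414 0.225 0.351] [196. 244.] 0.78
```

View pics/s1.png

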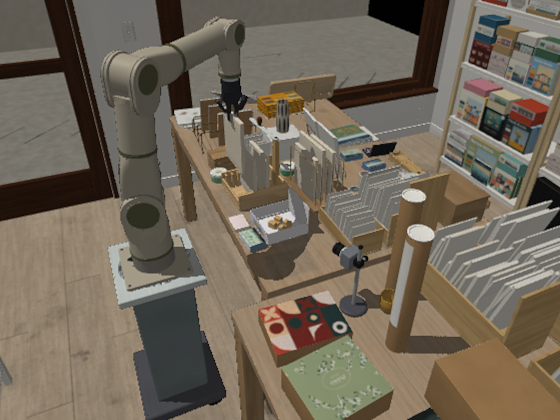

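The canvas is out of its slot, held at px (238,135); the other two still stand and the chocks are in the tray. Now I'll carry it across.

Call:
move_arm(plan=[0,0,0,-0.015,0,0,0.008,0,0,0,-0.045,0,0,0.008,0,0,0,-0.085,0,0,0.008,0,0,0,-0.125,0,0,0.008,0,0,0,-0.165,0,0,0.008,0,0,0.05,-0.2,0,0,0.008,0,0,0.2,-0.24,0.005,0,0.008,0,0,0.35,-0.28,0.01,0,0.008,0,0,0.5,-0.32,0.015,0,0.008,0,0,0.65,-0.36,0.02,0,0.008,0,0,0.8,-0.39,0.025,0,0.008,0,0,0.9,-0.41,0.03,0,0.008])

```text
clock: 24.62
position: [0.466, -0.1287, 0.5395]
ee_rot: [0.937, 0.348, -0.0, 0.0]
ft_force: [0.4, 0.4, -2.0]
grip_width: 0.184
grasp_force: 58.9
```

Run:
```python
from h import *
st();print(rel([.472,-.1925,.4465],.302))
```

```text
t 24.62 p [ 0.466 -0.129  0.54 ] yaw 0.711 q [ 0.645  0.003 -0.467  1.563  0.002  1.576 -0.681] F [ 0.43   0.446 -2.031] w 0.184 g 58.9
[-0.     0.     0.409 -0.037  0.052  0.093]
```

Call:
move_arm(plan=[0,0,0.13,-0.012,0.017,0,0.008,0,0,0.27,-0.025,0.035,0.01,0.008,0,0,0.38,-0.037,0.052,0.03,0.008,0,0,0.409,-0.037,0.052,0.055,0.008,0,0,0.409,-0.037,0.052,0.08,0.008,0,0,0.409,-0.037,0.052,0.093,0.008,0,0,0.409,-0.037,0.052,0.093,0.008,0,0,0.409,-0.037,0.052,0.093,0.008])

```text
clock: 25.62
position: [0.4724, -0.1905, 0.4478]
ee_rot: [0.988, 0.153, 0.001, 0.0]
ft_force: [-0.2, 0.5, -2.0]
grip_width: 0.182
grasp_force: 59.0
```

Run:
```python
from h import *
st()
for n in("scene","top"):
    c=shot(n,n+"f.png")
    for i in range(2):
        if i: c=shot(n)
        find(c,"lens camera canvas_mid tall_canvas",1)
    outline(c,"tall_canvas",.303,1)
```

```text
t 25.62 p [ 0.472 -0.191  0.448] yaw 0.308 q [ 0.689  0.08  -0.416  1.677  0.033  1.391 -0.994] F [-0.25   0.499 -1.998] w 0.182 g 59.0
lens tip [ 0.528 -0.383  0.189] [336. 247.] 0.82
lens look [ 0.544 -0.471  0.166] [354. 268.] 0.82
camera tip [ 0.555 -0.471 -0.006] [352. 305.] 0.92
camera look [ 0.546 -0.472  0.166] [354. 268.] 0.77
canvas_mid tip [ 0.469 -0.186  0.192] [293. 217.] 0.95
canvas_mid look [ 0.454 -0.201  0.199] [291. 219.] 0.87
tall_canvas tip [ 0.468 -0.186  0.079] [293. 242.] 0.57
tall_canvas look [ 0.455 -0.2    0.2  ] [291. 218.] 0.71
lens tip [ 0.528 -0.383  0.19 ] [336. 247.] 0.62
lens look [ 0.545 -0.472  0.167] [354. 268.] 0.85
camera tip [ 0.558 -0.477 -0.006] [353. 306.] 0.93
camera look [ 0.546 -0.47   0.168] [354. 267.] 0.69
canvas_mid tip [ 0.47  -0.185  0.191] [293. 217.] 0.55
canvas_mid look [ 0.453 -0.199  0.198] [291. 219.] 0.82
tall_canvas tip [ 0.469 -0.187  0.078] [293. 242.] 0.9
tall_canvas look [ 0.452 -0.202  0.197] [291. 219.] 0.84
tall_canvas sil z 0.303 [ 0.406 -0.304] [0.383 0.139] ang 61.5 conf 0.93
lens tip [ 0.532 -0.385  0.187] [408. 211.] 0.86
lens look [ 0.541 -0.444  0.203] [429. 207.] 0.78
camera tip [ 0.558 -0.474 -0.011] [417. 213.] 0.83
camera look [ 0.543 -0.441  0.202] [428. 207.] 0.56
canvas_mid tip [ 0.462 -0.188  0.185] [344. 234.] 0.79
tall_canvas tip [ 0.468 -0.189  0.075] [340. 235.] 0.57
tall_canvas look [ 0.531 -0.166  0.224] [338. 209.] 0.89
lens tip [ 0.53  -0.384  0.191] [409. 211.] 0.8
lens look [ 0.542 -0.444  0.203] [429. 207.] 0.68
camera tip [ 0.559 -0.471 -0.008] [417. 212.] 0.77
camera look [ 0.54  -0.442  0.202] [429. 208.] 0.64
canvas_mid tip [ 0.466 -0.19   0.183] [344. 232.] 0.77
tall_canvas tip [ 0.47  -0.186  0.073] [338. 235.] 0.72
tall_canvas look [ 0.53  -0.167  0.223] [338. 210.] 0.62
tall_canvas sil z 0.303 [ 0.517 -0.152] [0.042 0.082] ang 72.7 conf 0.73
```

View pics/topf.png

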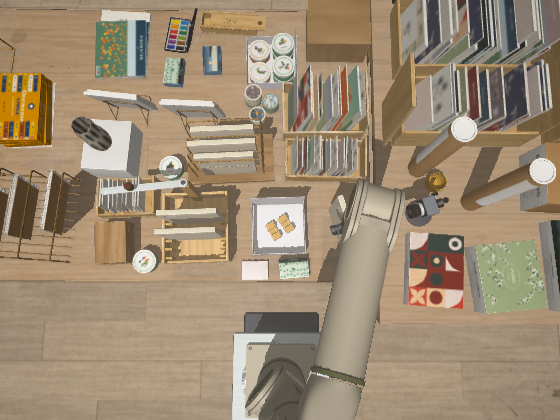

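View pics/scenef.png

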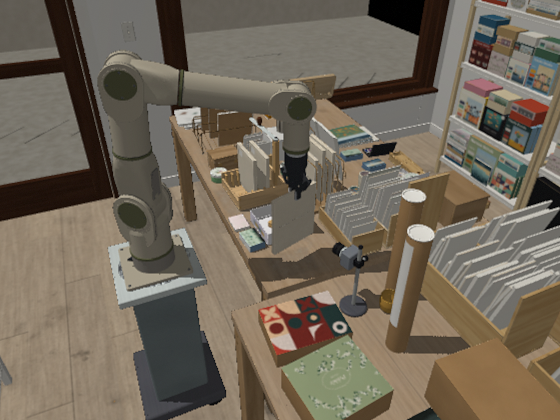

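The canvas hangs upright in front of the camera (scene px 293,217), the low canvases still stand (top px 188,213 and 188,232), and the keeper is at the side. I'll make one small trim, check it, and hand in.

Call:
move_arm(plan=[0,0,0.007,0,0.003,0.001,0.008,0,0,0.007,0,0.003,0.001,0.008,0,0,0.007,0,0.003,0.001,0.008,0,0,0.007,0,0.003,0.001,0.008])

```text
clock: 28.02
position: [0.4731, -0.1933, 0.4457]
ee_rot: [0.989, 0.15, 0.0, 0.0]
ft_force: [-0.7, -0.5, -1.9]
grip_width: 0.182
grasp_force: 59.0
```

Run:
```python
from h import *
st();print(manip.hand_in())
```

```text
t 28.02 p [ 0.473 -0.193  0.446] yaw 0.301 q [ 0.691  0.085 -0.414  1.676  0.035  1.388 -0.998] F [-0.737 -0.517 -1.942] w 0.182 g 59.0
the job is handed in; nothing more can be done
None
```

I handed the job in at 28 s with the tall canvas held upright, square to the lens and about 20 cm from it (my measurements, good to a few mm); both chocks are in the scrap tray, the keeper is swung to the side, and the other two canvases are still standing in the carrier.

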